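Ready the oil refill: funnel in the jar, safety cap off the jug

TASK

Get ready to decant gear oil: take the funnel from its stand, set it fully home and upright in the neck of the jar that stands on the bench, and let it go. Then open the oil jug in the cradle by pressing its safety cap down and twisting it anticlockwise until it is free, and lift it off. Finish while still holding the cap level in the gripper, straight above the jug's neck and a few centimetres (about 5) clear of it; leave the other things on the bench alone.

Things in the scene. Friction and masses are not known exactly. Their poses are not given: they have to be found in the camera images.
- funnel: Loose aluminium funnel, 78 mm tall, 55-90 g, open end up. Origin: centre of the spout's lower tip; z up its axis. Spout tapers from 16 mm wide at the tip to 21 mm at 38 mm up; a cone widens it to 58 mm at 60 mm up; above is an upright collar 58 mm across, 2.5 mm wall. Starts with its spout in the stand's hole, cone resting on the edge. Home in the jar, its tip is about 40 mm below the rim.
- stand: Fixed dark steel funnel stand, 84 x 84 mm, 72 mm high, with a 26 mm square hole in the middle of its top. Origin: centre of its underside. Only where the funnel starts.
- jar: Loose white plastic refill jar standing upright, 0.35 to 0.7 kg. Origin: centre of its underside; z up. Body 84 mm diameter up to 62 mm high, shoulder tapering to a neck of 36 mm outside and 26 mm inside diameter whose open rim is 96 mm high.
- jar_mouth (a point): Centre of the jar neck's open rim, 96 mm above the jar's underside.
- jug: Grey oil jug bolted down in a steel cradle (150 x 100 mm): it does not move. Origin: on the neck's upright axis at bench height; z up. Body 120 x 80 mm (its x, y), shoulder up to 148 mm, side handle out to 93 mm along its +x, below 125 mm. Neck's top rim 174 mm up; a white spring liner, 22 mm wide, stands about 10 mm out of it once the cap is off.
- jug_neck (a point): Centre of the jug neck's top rim, on the axis that the cap turns about, 174 mm above the bench.
- cap: Round black push-and-turn cap, 52 mm across, 34 mm tall, 60 g. Origin: centre of its lower edge; z up. Starts locked, lower edge 165 mm above the bench, its x axis along the jug's. A spring pushes it up: 5 N starts to press it down, 7 to 8 N presses 5 mm; hard stop at about 8.5 mm. Pressed over 4 mm (6.5 is safe) it turns, anticlockwise from above only.
- cap_top (a point): Centre of the cap's top face, 34 mm above its lower edge. Grasp the cap from above across its plain top 16 mm, any yaw. Kept pressed, it turns easily (under 0.3 N m) and is clear to lift straight off after 55 to 135 degrees (70 to 80 is safe); less, or letting it up early, leaves it caught.
- grinder: Bystander: small grey angle grinder without disc, lying on the bench beyond the work. Origin: underside. Leave alone.
- carton: Bystander: cardboard carton 110 x 150 x 80 mm. Origin: underside. Leave alone.
- tub: Bystander: small white tub, 60 mm diameter, 65 mm tall. Origin: underside. Leave alone.
- wrench: Bystander: steel wrench 180 mm long lying flat. Leave alone.
- funnel_grip (a point): On the funnel's axis at mid collar, 69 mm above the spout's tip: grasp across the collar's outside here from above, any yaw.
Mind the look-alikes: they are no part of the job. Leave any green or turquoise look-alike of the funnel alone. There is more than one size of the cap; the job needs the larger.

How it is judged:
On the way, in this order (a step that is already met when the one before it is completed fails the run):
1. the funnel sits home and upright in the jar's neck, let go (z of funnel in the frame of jar_mouth below -0.036 m and horizontal distance between funnel and jar_mouth below 0.006 m and angle between funnel's own z axis and vertical below 0.12 rad and contact force between the fingers and funnel below 0.1 N), for 0.2 s.
2. the cap is pressed down past its catch (z of cap in the frame of jug below 0.1615 m), for 0.1 s.
3. the cap is turned free while still down on the neck (angle between the x axis of cap and the x axis of jug, either way round above 0.75 rad and z of cap in the frame of jug below 0.17 m), for 0.05 s.
At the end, for the whole second after the job is handed in: Cap held still in the fingers, level to 14 deg, lower edge 25-130 mm above the neck rim, centre within 30 mm of the neck's axis, off the jug. Funnel home in the jar: tip 36+ mm below the rim, within 6 mm of centre and 7 deg of upright; jar upright on the bench (z of cap in the frame of jug_neck between 0.025 and 0.13 m and horizontal distance between cap and jug_neck below 0.03 m and angle between cap's own z axis and vertical below 0.25 rad and contact force between the fingers and cap above 1 N and contact force between cap and jug below 0.1 N and linear speed of each of cap, funnel below 0.03 m/s and z of funnel in the frame of jar_mouth below -0.036 m and horizontal distance between funnel and jar_mouth below 0.006 m and angle between funnel's own z axis and vertical below 0.12 rad and angle between jar's own z axis and vertical below 0.05 rad and height (world z) of jar below 0.01 m); the arm keeps its last pose, push and grip.
It fails at once if a bystander is shifted by more than 30 mm (distance of any of grinder, carton, tub, wrench from where it was at the start of the episode above 0.03 m).
It fails at once if the jar is tipped (angle between jar's own z axis and vertical above 0.35 rad).
It also fails if it takes over 61 s, if anything falls off the work surface, if the arm or the gripper's body presses on something with over 40 N, if the wrist force passes 120 N, or if a joint passes its speed limit or range.

ROBOT

A 7-joint arm with a two-finger parallel gripper is mounted at the origin on the work surface. World frame = base frame: x ahead of the robot, y to its left, z up, the work surface at z = 0. Lengths are in m, angles in rad, forces in N, time in s.
With the tool pointing down it reaches from about 0.4 to 0.875 m from the base axis. Payload 6.5 kg.
Tool frame: the origin (TCP) lies midway between the tips of the shut fingers; the grasp point (between the pads) lies hold_point_z behind it (hold_point_z is the distance from the TCP to the grasp point, in m); z points along the fingers, x is the direction in which the jaws open and shut, and the axes are right-handed (so a half turn about z gives the same grasp; the last joint's range is limited). The gripper opens to 85 mm and grips with 20 to 120 N. Pads are 22 mm wide; open, the fingers measure 114 mm over their backs; the gripper's body (76 mm by 85 mm) begins 54 mm behind the grasp point. The pads swing forward as they close: fully open they stand 13 mm farther back than shut.
Start: joints at [-1.389, 0.536, -0.004, 1.538, 0.003, 1.067, -0.071], TCP at [0.159, 0.63, 0.231] pointing down, gripper open.
Joint ranges: [-2.7, 2.7], [-0.37, 2.16], [-1.27, 1.26], [0.24, 2.4], [-1.31, 4.45], [0.19, 1.91], [-2.76, 2.76]. Speed limits (rad/s): [2.39, 2.39, 3.14, 3.14, 3.14, 3.14, 3.14].

INTERFACE

Orientations are given as a unit quaternion [x, y, z, w].
In Python, from cell import get_state, capture, hand_in, regions_of, landmark_of, hold_point_z gives the robot as it stands. The module is installed in compiled form; this text tells all that it offers.
- The arm moves only by the tool arm_command, never from a script. Its argument "rows" is a list of rows, each an object of numbers: "dx", "dy", "dz": the shift along the tool's x, y, z scaled (see below); "ax", "ay", "az": the turn, a rotation vector about the tool's x, y, z scaled (see below); "hand": the opening, from 0 (shut) to 1 (fully open). A call has 1 to 10 rows; each row shifts and turns the pose as measured when the row begins, along the tool's axes as they then stand; what a row does not reach is not made up. The controller multiplies each number of a shift by 200 mm and each number of a turn by 90 degrees. A row lasts 1/10 s, in which the tool goes at most 50 mm and 8.59 degrees, less where a joint would pass 70% of its speed; a pose out of reach is approached as far as the arm can. A call with a number of a shift or a turn outside -1 to 1 is refused whole. A call with a gripper value outside its range is refused whole. The fingers move at their own pace and stop on an object; the grip force is fixed at half the most. Time passes only in rows, so rows that do not move let the fingers close. It gives the time, the measured TCP pose, the force and the opening at its end, in the units of the state.
- get_state(): the state, without advancing time (a new reading comes with each control period).
- capture(name): name is "side" or "top"; returns a dict with "img" (480x640x3 uint8, red, green, blue), "fx", "fy", "cx", "cy" (pixels), "dist_coeffs" ([k1, k2, p1, p2, k3] as OpenCV has them; the pictures are not rectified), "R" (3x3) and "t" (3): a world point X has camera coordinates R X + t. Camera axes: x right, y down, z forward; pixel columns grow to the right and rows downward; lengths in m; the calibration is good to about 2 mm. A picture is of the moment at which its call begins. There is no depth.
- hand_in(): hands the job in, once; it reports no verdict.
Trained networks look in the newest picture that a camera, given by its name, has taken for a name from the list of things; names that differ only in an ending like _2 or _b are one class to them, and where a whole thing is asked for, a point or a joint stands for the part that bears it (a point fixed in the world has none). Each returns a list of dicts, best first, with "p" (0 to 1); they miss things now and then, are a little off and sometimes report something else, mostly with a low value. They report only what shows in the picture. A call takes as long as a camera call. They do not tell look-alikes from the thing itself.
- regions_of(thing, camera): "pixels" (480x640 bool, what is visible of it).
- landmark_of(thing, camera): "position" ([x, y, z] in m, in the coordinates of the camera as it stood for that picture, good to about 4 mm: a listed point, or the origin of a listed thing).
The state is a dict: "t": time; "q": joint angles; "dq": joint speeds; "joint_efforts": joint torques, N m; "tcp_pos": TCP position; "eef_rot": TCP orientation; "ft_force": force on the tool from outside, world axes, zero at the start; "torque": the same for the moment, N m; "opening": opening from 0.0 (shut) to 1.0 (fully open).
Only numpy, scipy, OpenCV 4.12 (cv2) and the standard library are available. Lean on these libraries where they do the work, as an engineer would, in place of code of your own. Each camera call takes 0.05 s, during which the arm holds its last target.

## Working session

There is one attempt and no reset: what is moved stays moved. The work goes in short steps, Python scripts to look and compute and a tool call to move; the robot and the scene stay as the last step left them, time stands still between calls to the robot, and variables do not carry over. Pictures are saved under pics/ and viewed, and the job is handed in when it is done.

Besides the shell and the picture viewer there is one more tool, called after "Request:" as a command line: name --argument value ..., lists and objects as JSON in quotes. arm_command: Moves the arm, as the interface text tells. Shifts and turns lie within -1 to 1; 1 stands for 200 mm of shift or 90 degrees of turn. Its arguments: {"type":"object","properties":{"rows":{"type":"array"}},"required":["rows"]}

```bash
mkdir -p pics; cat > h.py <<'E'
import numpy as np,cv2
from cell import *
from scipy.spatial.transform import Rotation as Ro
def save(n,img): cv2.imwrite('pics/'+n,cv2.cvtColor(img,cv2.COLOR_RGB2BGR))
def w(c,p): return np.array(c['R']).T@(np.array(p)-np.array(c['t']))
def pix(c,X):
    p,_=cv2.projectPoints(np.array(X,float).reshape(-1,3),cv2.Rodrigues(np.array(c['R']))[0],np.array(c['t'],float),K(c),np.array(c['dist_coeffs'],float));return p.reshape(-1,2)
def K(c): return np.array([[c['fx'],0,c['cx']],[0,c['fy'],c['cy']],[0,0,1.]])
E
python3 - <<'E'
from h import *
s=get_state();print({k:np.round(v,3) for k,v in s.items()}, hold_point_z if not callable(hold_point_z) else hold_point_z())
for n in['side','top']:
    c=capture(n);save(n+'0.png',c['img'])
    print(n,'campos',w(c,[0,0,0]).round(3))
    for th in['funnel_grip','funnel','jar_mouth','jar','jug_neck','cap_top','cap','stand','grinder','carton','tub','wrench']:
        print(th,[(round(d['p'],2),w(c,d['position']).round(3).tolist(),pix(c,w(c,d['position'])).round(0).tolist()[0]) for d in landmark_of(th,n)])
E
```

```text
{'t': np.float64(0.0), 'q': array([-1.389,  0.537, -0.004,  1.539,  0.003,  1.067, -0.071]), 'dq': array([-0.001,  0.002,  0.   , -0.   ,  0.   , -0.   , -0.   ]), 'joint_efforts': array([-1.0000e-03, -5.8343e+01,  1.0480e+00, -2.5909e+01,  1.2000e-02,
        1.0000e-02, -0.0000e+00]), 'tcp_pos': array([0.159, 0.63 , 0.23 ]), 'eef_rot': array([ 0.789,  0.614, -0.001,  0.001]), 'ft_force': array([-0.095,  0.023,  0.189]), 'torque': array([ 0.026, -0.011, -0.005]), 'opening': np.float64(0.998)} 0.0187
side campos [ 0.154 -0.66   0.971]
funnel_grip [(0.97, [0.4, -0.235, 0.069], [311.0, 373.0]), (0.76, [0.51, -0.251, 0.101], [363.0, 344.0]), (0.63, [0.637, -0.258, 0.068], [414.0, 326.0]), (0.5, [0.547, -0.032, 0.202], [319.0, 231.0]), (0.23, [0.578, -0.501, -0.001], [468.0, 454.0])]
funnel [(0.88, [0.398, -0.23, -0.002], [309.0, 389.0]), (0.84, [0.509, -0.251, 0.037], [361.0, 361.0]), (0.61, [0.637, -0.255, 0.002], [409.0, 342.0])]
jar_mouth [(0.72, [0.509, 0.461, -0.001], [216.0, 181.0]), (0.57, [0.577, -0.501, 0.0], [467.0, 454.0]), (0.56, [0.559, 0.237, 0.097], [266.0, 194.0])]
jar [
[... 1297 characters left out ...]
15.0, 263.0])]
jar [(0.88, [0.56, 0.24, -0.003], [222.0, 267.0]), (0.33, [0.726, 0.274, -0.003], [210.0, 201.0])]
jug_neck [(0.71, [0.553, -0.029, 0.175], [333.0, 260.0])]
cap_top [(0.63, [0.552, -0.032, 0.205], [335.0, 259.0]), (0.44, [0.58, -0.143, 0.022], [380.0, 257.0])]
cap [(0.71, [0.547, -0.034, 0.163], [336.0, 264.0]), (0.64, [0.583, -0.14, -0.002], [378.0, 257.0]), (0.43, [0.726, 0.274, -0.005], [210.0, 201.0])]
stand [(0.73, [0.514, -0.255, -0.0], [426.0, 285.0])]
grinder [(0.92, [0.771, -0.029, -0.001], [332.0, 182.0])]
carton [(0.89, [0.581, -0.5, -0.002], [527.0, 257.0])]
tub [(0.98, [0.725, 0.273, -0.001], [210.0, 201.0])]
wrench [(0.65, [0.512, 0.461, -0.001], [129.0, 287.0])]
```

View pics/side0.png

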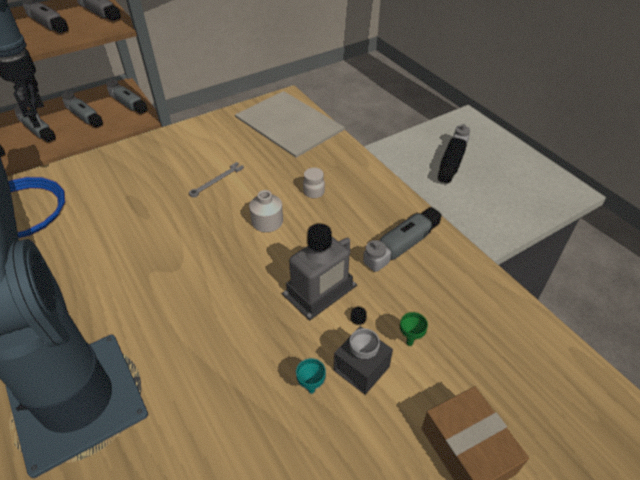

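View pics/top0.png

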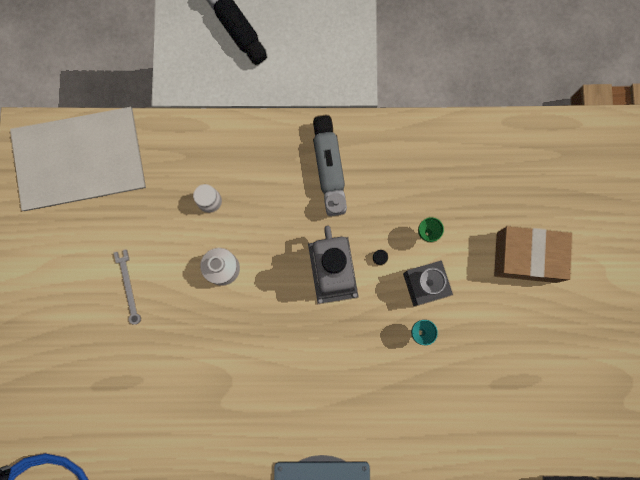

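```bash
python3 -c "
import cv2
a=cv2.imread('pics/side0.png');cv2.imwrite('pics/cropA.png',cv2.resize(a[210:430,260:480],None,fx=2.7,fy=2.7,interpolation=2))
a=cv2.imread('pics/top0.png');cv2.imwrite('pics/cropB.png',cv2.resize(a[200:360,190:460],None,fx=2.9,fy=2.9,interpolation=2))"
```

```text
(no output)
```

View pics/cropA.png

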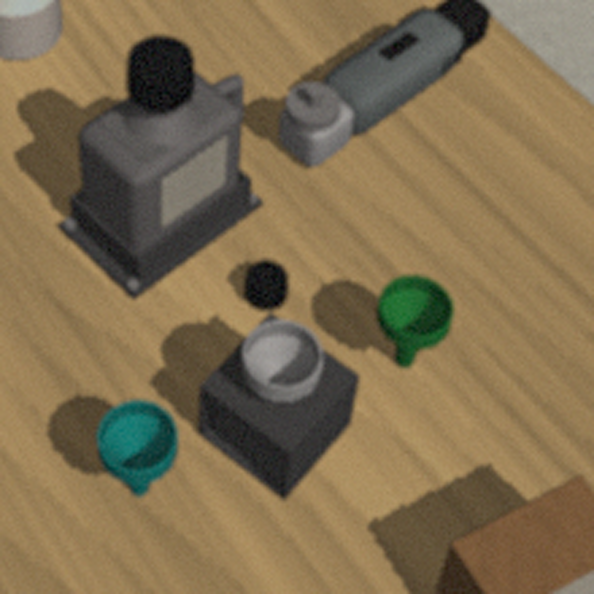

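View pics/cropB.png

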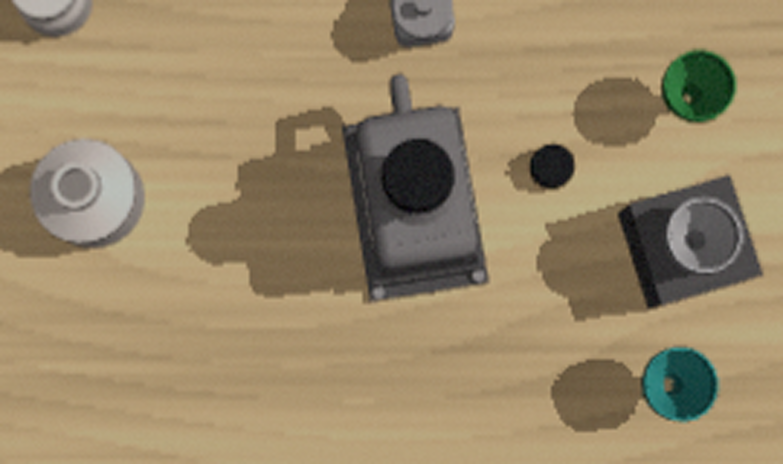

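Candidates: three funnels, side px (364,343) grey in the stand, (311,373) turquoise and (414,326) green. The job's funnel is the grey one, being aluminium and in the stand. There are two caps, side px (319,235) on the jug and (358,316) small on the bench. The job's cap is the larger one on the jug. The crops confirm both. Next I refine the positions by fitting silhouettes in both views.

```bash
cat > fit.py <<'E'
from h import *
from scipy.optimize import minimize
def hull(c,x,y,circ):
    a=np.linspace(0,2*np.pi,48,endpoint=False);P=[]
    for r,z in circ: P+= [(x+r*np.cos(t),y+r*np.sin(t),z) for t in a]
    return cv2.convexHull(pix(c,P).astype(np.float32)).reshape(-1,2)
def ras(poly,S=8,off=(0,0),sh=(100,100)):
    m=np.zeros((sh[0]*S,sh[1]*S),np.uint8);cv2.fillPoly(m,[np.round((poly-np.array(off)+.5)*S).astype(np.int32)],1)
    return cv2.resize(m.astype(np.float32),(sh[1],sh[0]),interpolation=cv2.INTER_AREA)
def fit(cs,masks,x0,circ,fz=True):
    def cost(p):
        e=0;dz=p[2] if fz else 0
        for c,m in zip(cs,masks):
            u=pix(c,[x0[0],x0[1],circ[0][1]])[0].astype(int)-50
            u=np.clip(u,0,[540,380])
            r=ras(hull(c,p[0],p[1],[(a,z+dz) for a,z in circ]),off=u)
            mm=m[u[1]:u[1]+100,u[0]:u[0]+100]
            e+=abs(r-mm).sum()/mm.sum()
        return e
    s=np.array([[0,0,0],[.006,0,0],[0,.006,0],[0,0,.006]])
    r=minimize(cost,[*x0,0],method='Nelder-Mead',options=dict(initial_simplex=np.array([*x0,0])+s,xatol=1e-4,fatol=1e-4))
    return r.x.round(4),round(r.fun,3)
def near(th,n,c,X):
    u=pix(c,X)[0];b=None
    for d in regions_of(th,n):
        m=d['pixels'];ys,xs=np.nonzero(m)
        dd=np.hypot(xs.mean()-u[0],ys.mean()-u[1])
        if dd<25 and (b is None or dd<b[0]): b=(dd,m.astype(float),d['p'])
    return None if b is None else b[1]
E
python3 - <<'E'
from fit import *
cs={n:capture(n) for n in['side','top']}
for th,X,circ in [('funnel',(.511,-.251,.101),[(.029,.091),(.029,.109),(.013,.072)]),('cap',(.55,-.032,.18),[(.026,.165),(.026,.199)]),('tub',(.725,.274,.03),[(.03,0),(.03,.065)])]:
    ms=[];cc=[];
    for n in cs:
        m=near(th,n,cs[n],X)
        if m is not None: ms.append(m);cc.append(cs[n]);print(th,n,m.sum(),fit([cs[n]],[m],X[:2],circ,False))
    print(' both',fit(cc,ms,X[:2],circ))
# jar: mouth by landmarks, mask body
from fit import hull
X=(.558,.237,.05)
for n in cs:
    m=near('jar',n,cs[n],X); 
    if m is None: print('none');continue
    c=cs[n]
    def rr(x,y):
        return np.maximum(ras(hull(c,x,y,[(.042,0),(.042,.062),(.018,.08)]),off=u),ras(hull(c,x,y,[(.018,.075),(.018,.096)]),off=u))
    u=pix(c,X)[0].astype(int)-50
    mm=m[u[1]:u[1]+100,u[0]:u[0]+100]
    r=minimize(lambda p:abs(rr(*p)-mm).sum()/mm.sum(),X[:2],method='Nelder-Mead',options=dict(initial_simplex=[X[:2],(.564,.237),(.558,.243)],xatol=1e-4))
    print('jar',n,r.x.round(4),r.fun)
# overlays
for n,c in cs.items():
    im=cv2.resize(c['img'],None,fx=4,fy=4,interpolation=cv2.INTER_CUBIC)
    for x,y,z,r in[(.558,.237,.096,.018),(.558,.237,.096,.013),(.511,-.251,.109,.029),(.550,-.031,.199,.026)]:
        cv2.polylines(im,[np.round((hull(c,x,y,[(r,z)])+.5)*4).astype(int)],True,(255,0,0),1)
    cr=[]
    for X in[(.558,.237,.096),(.511,-.251,.1),(.55,-.031,.19)]:
        u=(pix(c,X)[0]*4).astype(int); cr.append(im[u[1]-130:u[1]+130,u[0]-130:u[0]+130])
    save('ov_'+n+'.png',np.hstack(cr))
E
```

```text
funnel side 735.0 (array([ 5.114e-01, -2.503e-01,  1.000e-04]), np.float64(0.043))
funnel top 556.0 (array([ 0.5136, -0.2502, -0.0029]), np.float64(0.052))
 both (array([ 0.513 , -0.2499, -0.0016]), np.float64(0.115))
cap side 631.0 (array([ 0.5472, -0.0284,  0.0007]), np.float64(0.049))
 both (array([ 0.5476, -0.0277, -0.0009]), np.float64(0.048))
tub side 569.0 (array([0.7209, 0.2735, 0.0035]), np.float64(0.128))
tub top 653.0 (array([0.7228, 0.2725, 0.0014]), np.float64(0.084))
 both (array([ 0.7226,  0.2736, -0.0024]), np.float64(0.227))
jar side [0.5534 0.2387] 0.044061407342657344
jar top [0.5569 0.2373] 0.04019021739130435
```

```bash
cd pics; python3 -c "
import cv2,numpy as np
cv2.imwrite('ov.png',np.vstack([cv2.imread('ov_side.png'),cv2.imread('ov_top.png')]))"
```

```text
(no output)
```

View pics/ov.png

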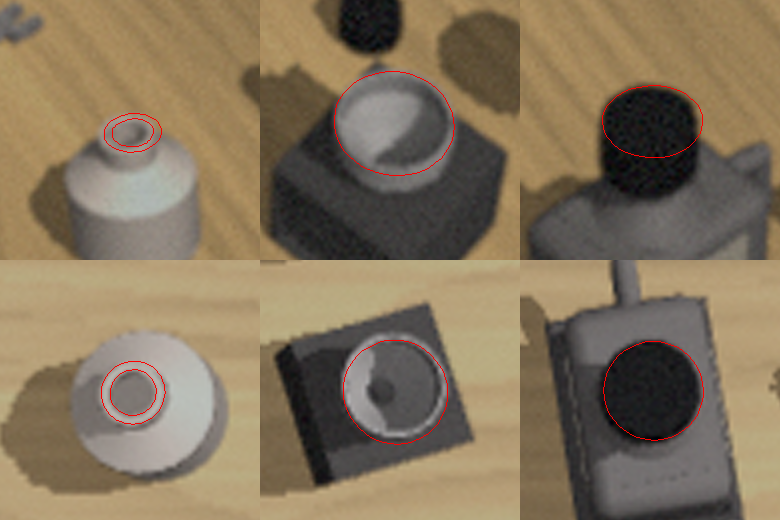

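Clear result: funnel axis ≈ (0.5125, −0.250) with grip z≈0.10, jar ≈ (0.5555, 0.238) with rim 0.096, and cap ≈ (0.549, −0.030) with top 0.199. Moving out, turning the jaws to world y.

Request:
arm_command --rows '[{"dz": -0.2, "az": -0.08, "dy": 0.1, "hand": 1}, {"dz": -0.2, "az": -0.08, "dy": 0.15, "hand": 1}, {"dy": 0.2, "dx": -0.15, "hand": 1}, {"dy": 0.2, "dx": -0.15, "hand": 1}, {"dy": 0.2, "dx": -0.15, "hand": 1}, {"dy": 0.2, "dx": -0.15, "hand": 1}, {"dy": 0.15, "dx": -0.2, "hand": 1}, {"dy": 0.1, "dx": -0.22, "hand": 1}]'

```text
schema error: expected keys dx, dy, dz, ax, ay, az, hand
```

Request:
arm_command --rows '[{"dx": 0, "dy": 0.1, "dz": -0.2, "ax": 0, "ay": 0, "az": -0.08, "hand": 1}, {"dx": 0, "dy": 0.15, "dz": -0.2, "ax": 0, "ay": 0, "az": -0.08, "hand": 1}, {"dx": -0.15, "dy": 0.2, "dz": 0, "ax": 0, "ay": 0, "az": 0, "hand": 1}, {"dx": -0.15, "dy": 0.2, "dz": 0, "ax": 0, "ay": 0, "az": 0, "hand": 1}, {"dx": -0.15, "dy": 0.2, "dz": 0, "ax": 0, "ay": 0, "az": 0, "hand": 1}, {"dx": -0.15, "dy": 0.2, "dz": 0, "ax": 0, "ay": 0, "az": 0, "hand": 1}, {"dx": -0.2, "dy": 0.15, "dz": 0, "ax": 0, "ay": 0, "az": 0, "hand": 1}, {"dx": -0.22, "dy": 0.1, "dz": 0, "ax": 0, "ay": 0, "az": 0, "hand": 1}]'

```text
t: 2.6
tcp_pos: [0.4218, 0.4251, 0.3132]
eef_rot: [0.696, 0.718, 0.001, -0.002]
ft_force: [1.2, 0.1, 0.7]
opening: 1.001
```

Request:
arm_command --rows '[{"dx": -0.24, "dy": 0.0, "dz": 0, "ax": 0, "ay": 0, "az": 0, "hand": 1}, {"dx": -0.24, "dy": 0.0, "dz": 0, "ax": 0, "ay": 0, "az": 0, "hand": 1}, {"dx": -0.24, "dy": 0.0, "dz": 0, "ax": 0, "ay": 0, "az": 0, "hand": 1}, {"dx": -0.24, "dy": 0.0, "dz": 0, "ax": 0, "ay": 0, "az": 0, "hand": 1}, {"dx": -0.24, "dy": 0.0, "dz": 0, "ax": 0, "ay": 0, "az": 0, "hand": 1}, {"dx": -0.24, "dy": 0.0, "dz": 0, "ax": 0, "ay": 0, "az": 0, "hand": 1}, {"dx": -0.24, "dy": 0.0, "dz": 0, "ax": 0, "ay": 0, "az": 0, "hand": 1}, {"dx": -0.24, "dy": 0.0, "dz": 0, "ax": 0, "ay": 0, "az": 0, "hand": 1}, {"dx": -0.24, "dy": 0.05, "dz": 0, "ax": 0, "ay": 0, "az": 0, "hand": 1}, {"dx": -0.24, "dy": 0.05, "dz": 0, "ax": 0, "ay": 0, "az": 0, "hand": 1}]'

```text
t: 3.6
tcp_pos: [0.4561, -0.0722, 0.3128]
eef_rot: [0.698, 0.716, 0.005, -0.0]
ft_force: [0.8, 0.0, -1.1]
opening: 1.003
```

Request:
arm_command --rows '[{"dx": -0.24, "dy": 0.1, "dz": 0, "ax": 0, "ay": 0, "az": 0, "hand": 1}, {"dx": -0.24, "dy": 0.1, "dz": 0, "ax": 0, "ay": 0, "az": 0, "hand": 1}, {"dx": -0.2, "dy": 0.1, "dz": 0, "ax": 0, "ay": 0, "az": 0, "hand": 1}, {"dx": 0, "dy": 0, "dz": 0, "ax": 0, "ay": 0, "az": 0, "hand": 1}]'

```text
t: 4.0
tcp_pos: [0.5175, -0.2125, 0.3135]
eef_rot: [0.701, 0.714, 0.005, 0.002]
ft_force: [-0.6, 0.2, 0.3]
opening: 1.004
```

Request:
arm_command --rows '[{"dx": -0.19, "dy": -0.02, "dz": 0.1, "ax": 0.006, "ay": -0.003, "az": 0, "hand": 1}, {"dx": 0, "dy": 0, "dz": 0.2, "ax": 0, "ay": 0, "az": 0, "hand": 1}, {"dx": 0, "dy": 0, "dz": 0.2, "ax": 0, "ay": 0, "az": 0, "hand": 1}, {"dx": 0, "dy": 0, "dz": 0.15, "ax": 0, "ay": 0, "az": 0, "hand": 1}, {"dx": 0, "dy": 0, "dz": 0, "ax": 0, "ay": 0, "az": 0, "hand": 1}]'

```text
t: 4.5
tcp_pos: [0.5168, -0.2528, 0.1809]
eef_rot: [0.701, 0.713, 0.001, 0.003]
ft_force: [-0.9, -0.1, 0.1]
opening: 0.998
```

```bash
python3 - <<'E'
from h import *
im=[]
s=get_state();print(s['tcp_pos'].round(4) if hasattr(s['tcp_pos'],'round') else s['tcp_pos'],np.round(Ro.from_quat(s['eef_rot']).as_matrix(),4).tolist(),np.round(s['q'],2))
for n in['side','top']:
    c=capture(n);u=pix(c,[.5125,-.25,.12])[0].astype(int)
    im.append(cv2.resize(c['img'][u[1]-65:u[1]+65,u[0]-65:u[0]+65],(390,390),interpolation=2))
save('g1.png',np.hstack(im))
E
```

```text
[ 0.5168 -0.2528  0.1809] [[-0.0178, 0.9998, 0.0061], [0.9998, 0.0178, -0.0019], [-0.002, 0.0061, -1.0]] [ 0.05  0.49  0.44  1.81 -0.26  0.89  2.2 ]
```

View pics/g1.png

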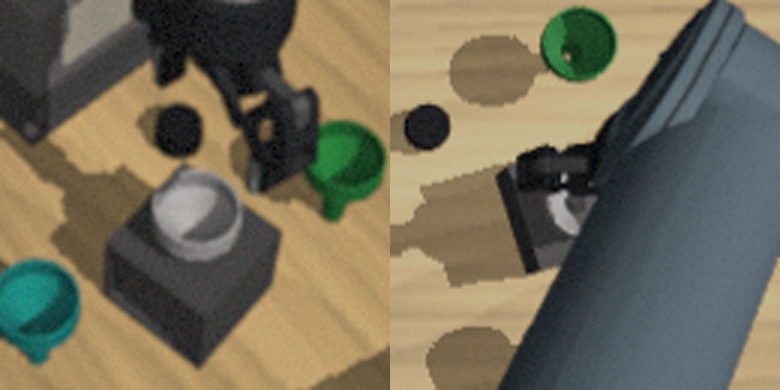

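The side crop shows the gripper above and behind the grey funnel, with the lookalikes clear of it. Correcting x/y and descending.

Request:
arm_command --rows '[{"dx": 0.014, "dy": -0.021, "dz": 0.05, "ax": 0.003, "ay": 0.001, "az": 0, "hand": 1}, {"dx": 0, "dy": 0, "dz": 0.15, "ax": 0, "ay": 0, "az": 0, "hand": 1}, {"dx": 0, "dy": 0, "dz": 0.15, "ax": 0, "ay": 0, "az": 0, "hand": 1}, {"dx": 0, "dy": 0, "dz": 0.08, "ax": 0, "ay": 0, "az": 0, "hand": 1}, {"dx": 0, "dy": 0, "dz": 0, "ax": 0, "ay": 0, "az": 0, "hand": 1}]'

```text
t: 5.1
tcp_pos: [0.5225, -0.2526, 0.1046]
eef_rot: [0.7, 0.714, 0.006, 0.011]
ft_force: [0.1, -0.4, 0.3]
opening: 0.997
```

```bash
cat >> h.py <<'E'
def go(X=None,Y=None,Z=None,yaw=None):
    s=get_state();p=np.array(s['tcp_pos']);R=Ro.from_quat(s['eef_rot']).as_matrix()
    d=np.array([(X if X is not None else p[0]),(Y if Y is not None else p[1]),(Z if Z is not None else p[2])])-p
    y0=np.arctan2(R[1,0],R[0,0]) if yaw is None else np.radians(yaw)
    T=np.array([[np.cos(y0),np.sin(y0),0],[np.sin(y0),-np.cos(y0),0],[0,0,-1]])
    rv=Ro.from_matrix(R.T@T).as_rotvec()
    print('t',round(s['t'],2),'p',p.round(4),'yaw',round(np.degrees(np.arctan2(R[1,0],R[0,0])),1),'z',R[:,2].round(4),'q',np.round(s['q'],2),'F',np.round(s['ft_force'],1),'T',np.round(s['torque'],2),'op',round(float(s['opening']),3))
    print('shift',(R.T@d/.2).round(4),'turn',(rv/(np.pi/2)).round(4))
E
python3 -c "
from h import *
go(.5125,-.25,.080,90)"
```

```text
t 5.1 p [ 0.5225 -0.2526  0.1046] yaw 91.1 z [ 0.0233 -0.007  -0.9997] q [ 0.09  0.6   0.38  1.86 -0.33  0.72  2.25] F [ 0.1 -0.4  0.3] T [ 0.01 -0.04 -0.01] op 0.997
shift [ 0.0148 -0.0526  0.1219] turn [0.0148 0.0046 0.0128]
```

Request:
arm_command --rows '[{"dx": 0.015, "dy": -0.053, "dz": 0, "ax": 0.015, "ay": 0.005, "az": 0.013, "hand": 1}, {"dx": 0, "dy": 0, "dz": 0.05, "ax": 0, "ay": 0, "az": 0, "hand": 1}, {"dx": 0, "dy": 0, "dz": 0.05, "ax": 0, "ay": 0, "az": 0, "hand": 1}, {"dx": 0, "dy": 0, "dz": 0, "ax": 0, "ay": 0, "az": 0, "hand": 1}]'

```text
t: 5.5
tcp_pos: [0.5137, -0.2501, 0.0873]
eef_rot: [0.708, 0.707, 0.001, 0.002]
ft_force: [0.2, 0.6, -0.4]
opening: 1.001
```

```bash
python3 -c "
from h import *
go(.5125,-.25,.080,90)"
```

```text
t 5.5 p [ 0.5137 -0.2501  0.0873] yaw 89.9 z [ 4.2e-03 -6.0e-04 -1.0e+00] q [ 0.09  0.63  0.38  1.87 -0.34  0.7   2.24] F [ 0.2  0.6 -0.4] T [-0.04  0.02  0.04] op 1.001
shift [ 0.0007 -0.006   0.0366] turn [ 0.0027  0.0004 -0.0009]
```

Request:
arm_command --rows '[{"dx": 0, "dy": -0.008, "dz": 0.04, "ax": 0.004, "ay": 0, "az": 0, "hand": 1}, {"dx": 0, "dy": 0, "dz": 0, "ax": 0, "ay": 0, "az": 0, "hand": 1}, {"dx": 0, "dy": 0, "dz": 0, "ax": 0, "ay": 0, "az": 0, "hand": 0.4}, {"dx": 0, "dy": 0, "dz": 0, "ax": 0, "ay": 0, "az": 0, "hand": 0.2}, {"dx": 0, "dy": 0, "dz": 0, "ax": 0, "ay": 0, "az": 0, "hand": 0.2}, {"dx": 0, "dy": 0, "dz": 0, "ax": 0, "ay": 0, "az": 0, "hand": 0.2}, {"dx": 0, "dy": 0, "dz": 0, "ax": 0, "ay": 0, "az": 0, "hand": 0.2}]'

```text
t: 6.2
tcp_pos: [0.5124, -0.2495, 0.0796]
eef_rot: [0.708, 0.707, -0.0, -0.001]
ft_force: [-1.0, 0.7, 0.3]
opening: 0.669
```

```bash
python3 - <<'E'
from h import *
go(.5125,-.25,.30,90)
c=capture('side');u=pix(c,[.5125,-.25,.12])[0].astype(int)
save('g2.png',cv2.resize(c['img'][u[1]-65:u[1]+65,u[0]-65:u[0]+65],(520,520),interpolation=2))
E
```

```text
t 6.2 p [ 0.5124 -0.2495  0.0796] yaw 89.9 z [-2.1e-03  8.0e-04 -1.0e+00] q [ 0.1   0.64  0.37  1.87 -0.35  0.7   2.24] F [-1.   0.7  0.3] T [0.16 0.08 0.02] op 0.669
shift [-0.0017 -0.0019 -1.1021] turn [-0.0013 -0.0005 -0.0008]
```

View pics/g2.png

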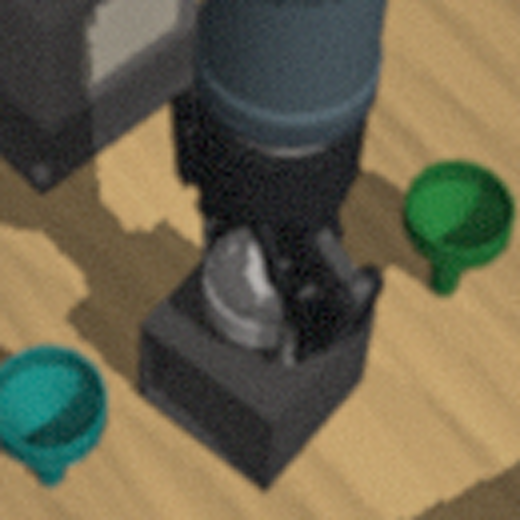

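Opening 0.669 ≈ 57 mm, so the collar is gripped. Lifting.

Request:
arm_command --rows '[{"dx": 0, "dy": 0, "dz": -0.05, "ax": 0, "ay": 0, "az": 0, "hand": 0.2}, {"dx": 0, "dy": 0, "dz": -0.1, "ax": 0, "ay": 0, "az": 0, "hand": 0.2}, {"dx": 0, "dy": 0, "dz": -0.15, "ax": 0, "ay": 0, "az": 0, "hand": 0.2}, {"dx": 0, "dy": 0, "dz": -0.2, "ax": 0, "ay": 0, "az": 0, "hand": 0.2}, {"dx": 0, "dy": 0, "dz": -0.2, "ax": 0, "ay": 0, "az": 0, "hand": 0.2}, {"dx": 0, "dy": 0, "dz": -0.2, "ax": 0, "ay": 0, "az": 0, "hand": 0.2}, {"dx": 0, "dy": 0, "dz": -0.2, "ax": 0, "ay": 0, "az": 0, "hand": 0.2}, {"dx": 0, "dy": 0, "dz": -0.1, "ax": 0, "ay": 0, "az": 0, "hand": 0.2}, {"dx": 0, "dy": 0, "dz": 0, "ax": 0, "ay": 0, "az": 0, "hand": 0.2}]'

```text
t: 7.15
tcp_pos: [0.5118, -0.2521, 0.3336]
eef_rot: [0.709, 0.705, -0.001, 0.001]
ft_force: [0.2, 0.5, -0.2]
opening: 0.667
```

```bash
python3 - <<'E'
from h import *
go(.5125,-.25,.30,90)
p=get_state()['tcp_pos']
c=capture('side');u=pix(c,p)[0].astype(int)
save('g3.png',cv2.resize(c['img'][u[1]-65:u[1]+65,u[0]-65:u[0]+65],(520,520),interpolation=2))
E
```

```text
t 7.15 p [ 0.5118 -0.2521  0.3336] yaw 89.7 z [ 6.0e-04 -2.9e-03 -1.0e+00] q [-0.02  0.33  0.51  1.66 -0.17  1.2   2.1 ] F [ 0.2  0.5 -0.2] T [-0.05  0.03  0.  ] op 0.667
shift [0.0108 0.0032 0.1682] turn [ 0.0004  0.0018 -0.0034]
```

View pics/g3.png

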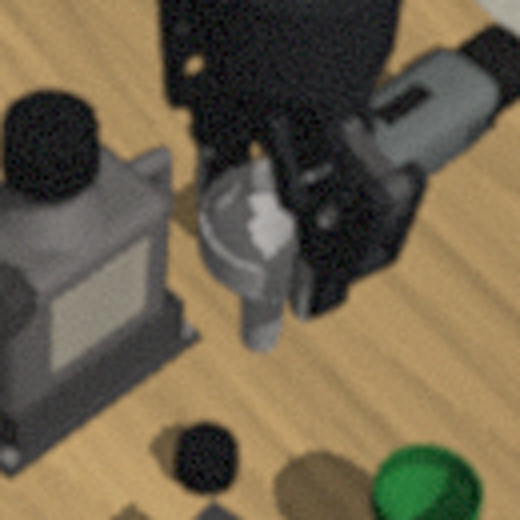

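The funnel hangs held and upright at crop (265,260). Carrying it at this height over to the jar.

Request:
arm_command --rows '[{"dx": 0.1, "dy": 0, "dz": 0, "ax": 0, "ay": 0, "az": 0, "hand": 0.2}, {"dx": 0.2, "dy": 0.02, "dz": 0, "ax": 0, "ay": 0, "az": 0, "hand": 0.2}, {"dx": 0.23, "dy": 0.02, "dz": 0, "ax": 0, "ay": 0, "az": 0, "hand": 0.2}, {"dx": 0.23, "dy": 0.02, "dz": 0, "ax": 0, "ay": 0, "az": 0, "hand": 0.2}, {"dx": 0.23, "dy": 0.02, "dz": 0, "ax": 0, "ay": 0, "az": 0, "hand": 0.2}, {"dx": 0.23, "dy": 0.02, "dz": 0, "ax": 0, "ay": 0, "az": 0, "hand": 0.2}, {"dx": 0.23, "dy": 0.02, "dz": 0, "ax": 0, "ay": 0, "az": 0, "hand": 0.2}, {"dx": 0.23, "dy": 0.02, "dz": 0, "ax": 0, "ay": 0, "az": 0, "hand": 0.2}, {"dx": 0.23, "dy": 0.02, "dz": 0, "ax": 0, "ay": 0, "az": 0, "hand": 0.2}, {"dx": 0.2, "dy": 0.02, "dz": 0, "ax": 0, "ay": 0, "az": 0, "hand": 0.2}]'

```text
t: 8.2
tcp_pos: [0.5444, 0.1757, 0.3153]
eef_rot: [0.715, 0.699, -0.011, -0.004]
ft_force: [0.3, 0.7, -0.5]
opening: 0.667
```

Request:
arm_command --rows '[{"dx": 0.2, "dy": 0.0, "dz": 0, "ax": 0, "ay": 0, "az": 0, "hand": 0.2}, {"dx": 0.1, "dy": 0, "dz": 0, "ax": 0, "ay": 0, "az": 0, "hand": 0.2}, {"dx": 0.0, "dy": 0, "dz": 0, "ax": 0, "ay": 0, "az": 0, "hand": 0.2}]'

```text
t: 8.5
tcp_pos: [0.5416, 0.245, 0.3083]
eef_rot: [0.712, 0.702, -0.015, -0.006]
ft_force: [-0.2, -1.0, -1.2]
opening: 0.668
```

```bash
python3 -c "
from h import *
go(.5555,.238,.25,90)"
```

```text
t 8.5 p [0.5416 0.245  0.3083] yaw 89.3 z [-0.0298 -0.0114 -0.9995] q [-0.7   0.4   0.27  1.59 -0.11  1.21  1.16] F [-0.2 -1.  -1.2] T [-0.   -0.02 -0.02] op 0.668
shift [-0.0309  0.0787  0.2895] turn [-0.0189  0.0074 -0.0082]
```

Request:
arm_command --rows '[{"dx": -0.031, "dy": 0.079, "dz": 0.1, "ax": -0.019, "ay": 0.007, "az": -0.008, "hand": 0.2}, {"dx": 0, "dy": 0, "dz": 0.13, "ax": 0, "ay": 0, "az": 0, "hand": 0.2}, {"dx": 0, "dy": 0, "dz": 0.13, "ax": 0, "ay": 0, "az": 0, "hand": 0.2}, {"dx": 0, "dy": 0, "dz": 0.1, "ax": 0, "ay": 0, "az": 0, "hand": 0.2}, {"dx": 0, "dy": 0, "dz": 0.05, "ax": 0, "ay": 0, "az": 0, "hand": 0.2}, {"dx": 0, "dy": 0, "dz": 0, "ax": 0, "ay": 0, "az": 0, "hand": 0.2}]'

```text
t: 9.1
tcp_pos: [0.5547, 0.2287, 0.1967]
eef_rot: [0.709, 0.705, -0.005, 0.001]
ft_force: [0.5, -0.1, -0.3]
opening: 0.668
```

```bash
python3 -c "
from h import *
go(.5555,.238,.185,90)"
```

```text
t 9.1 p [0.5547 0.2287 0.1967] yaw 89.7 z [-0.0059 -0.0087 -0.9999] q [-0.66  0.5   0.26  1.71 -0.14  0.95  1.22] F [ 0.5 -0.1 -0.3] T [ 0.03  0.01 -0.04] op 0.668
shift [0.0469 0.0041 0.0582] turn [-0.0037  0.0056 -0.0034]
```

Request:
arm_command --rows '[{"dx": 0.047, "dy": 0.004, "dz": 0.03, "ax": -0.004, "ay": 0.006, "az": -0.003, "hand": 0.2}, {"dx": 0, "dy": 0, "dz": 0.02, "ax": 0, "ay": 0, "az": 0, "hand": 0.2}, {"dx": 0, "dy": 0, "dz": 0, "ax": 0, "ay": 0, "az": 0, "hand": 0.2}]'

```text
t: 9.4
tcp_pos: [0.5568, 0.238, 0.1875]
eef_rot: [0.708, 0.707, 0.002, 0.0]
ft_force: [-0.5, -0.2, -0.5]
opening: 0.669
```

```bash
python3 - <<'E'
from h import *
go(.5555,.238,.18,90)
im=[]
for n in['side','top']:
    c=capture(n);u=pix(c,[.5555,.238,.13])[0].astype(int)
    im.append(cv2.resize(c['img'][u[1]-60:u[1]+60,u[0]-60:u[0]+60],(400,400),interpolation=2))
    for th in['funnel','funnel_grip','jar_mouth','jar']:
        print(n,th,[(round(d['p'],2),w(c,d['position']).round(4).tolist()) for d in landmark_of(th,n) if abs(w(c,d['position'])[1]-.24)<.06])
save('j1.png',np.hstack(im))
E
```

```text
t 9.4 p [0.5568 0.238  0.1875] yaw 89.9 z [ 0.0032  0.0022 -1.    ] q [-0.66  0.52  0.25  1.72 -0.15  0.93  1.22] F [-0.5 -0.2 -0.5] T [-0.01  0.02  0.01] op 0.669
shift [-0.0002 -0.0064  0.0377] turn [ 0.002  -0.0014 -0.0011]
side funnel [(0.81, [0.5565, 0.2352, 0.1413])]
side funnel_grip [(0.86, [0.5538, 0.2356, 0.207]), (0.26, [0.7238, 0.2739, -0.0005])]
side jar_mouth [(0.68, [0.5558, 0.2377, 0.0942])]
side jar [(0.69, [0.5533, 0.2366, 0.0029])]
top funnel [(0.51, [0.5566, 0.2382, 0.1395])]
top funnel_grip [(0.43, [0.5581, 0.2332, 0.2065])]
top jar_mouth [(0.58, [0.559, 0.2371, 0.0969])]
top jar [(0.94, [0.5615, 0.2353, -0.0027])]
```

View pics/j1.png

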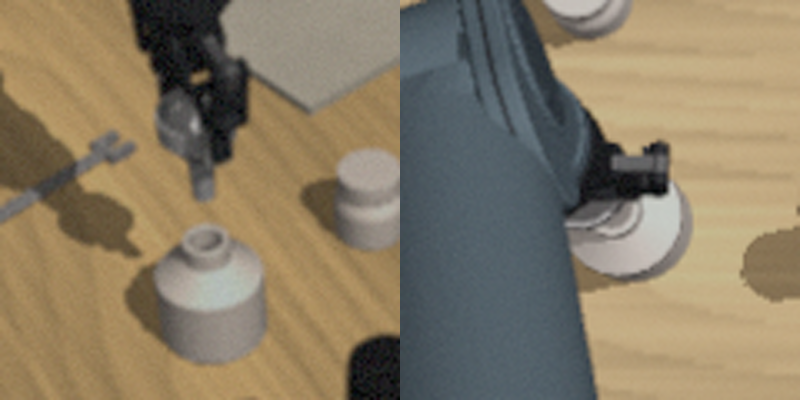

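In the side crop the tip at (203,195) lies over the mouth at (207,238), allowing for perspective. The tip is at z≈0.140, so home is TCP ≈0.102. Inserting in steps.

Request:
arm_command --rows '[{"dx": 0, "dy": -0.004, "dz": 0.06, "ax": 0.002, "ay": -0.001, "az": -0.001, "hand": 0.2}, {"dx": 0, "dy": 0, "dz": 0.06, "ax": 0, "ay": 0, "az": 0, "hand": 0.2}, {"dx": 0, "dy": 0, "dz": 0.04, "ax": 0, "ay": 0, "az": 0, "hand": 0.2}, {"dx": 0, "dy": 0, "dz": 0, "ax": 0, "ay": 0, "az": 0, "hand": 0.2}]'

```text
t: 10.3
tcp_pos: [0.5552, 0.2379, 0.152]
eef_rot: [0.707, 0.707, -0.001, -0.001]
ft_force: [0.3, -0.1, -0.9]
opening: 0.665
```

```bash
python3 - <<'E'
from h import *
go(.5555,.238,.1,90)
c=capture('side');u=pix(c,[.5555,.238,.13])[0].astype(int)
save('j2.png',cv2.resize(c['img'][u[1]-60:u[1]+60,u[0]-60:u[0]+60],(600,600),interpolation=2))
E
```

```text
t 10.3 p [0.5552 0.2379 0.152 ] yaw 90.0 z [-1.6e-03 -1.0e-04 -1.0e+00] q [-0.65  0.56  0.24  1.74 -0.17  0.86  1.23] F [ 0.3 -0.1 -0.9] T [-0.01  0.04 -0.03] op 0.665
shift [0.0005 0.0018 0.2599] turn [-0.001   0.      0.0001]
```

View pics/j2.png

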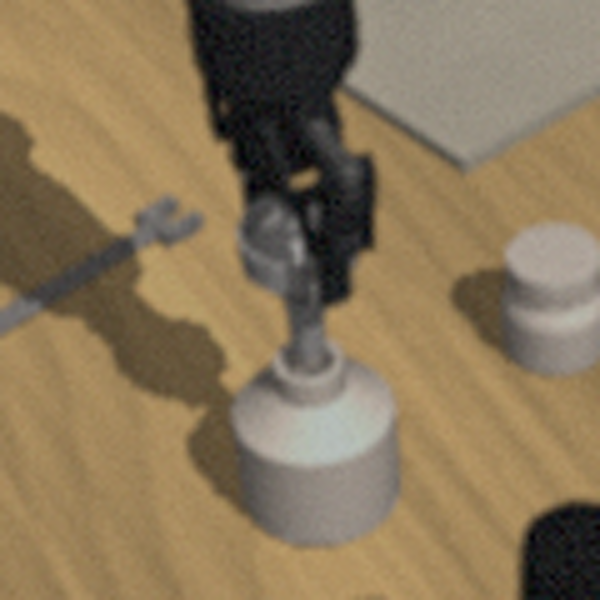

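The tip at (307,362) is centred over the mouth at (309,368). Continuing.

Request:
arm_command --rows '[{"dx": 0, "dy": 0.0, "dz": 0.05, "ax": 0, "ay": 0, "az": 0, "hand": 0.2}, {"dx": 0, "dy": 0, "dz": 0.05, "ax": 0, "ay": 0, "az": 0, "hand": 0.2}, {"dx": 0, "dy": 0, "dz": 0.03, "ax": 0, "ay": 0, "az": 0, "hand": 0.2}, {"dx": 0, "dy": 0, "dz": 0, "ax": 0, "ay": 0, "az": 0, "hand": 0.2}]'

```text
t: 10.75
tcp_pos: [0.5557, 0.238, 0.1243]
eef_rot: [0.707, 0.707, -0.0, -0.0]
ft_force: [0.0, -0.5, -1.0]
opening: 0.67
```

```bash
python3 - <<'E'
from h import *
go(.5555,.238,.1,90)
E
```

```text
t 10.75 p [0.5557 0.238  0.1243] yaw 90.0 z [-7.e-04  3.e-04 -1.e+00] q [-0.64  0.6   0.23  1.75 -0.18  0.81  1.24] F [ 0.  -0.5 -1. ] T [ 0.01 -0.01  0.02] op 0.67
shift [-0.     -0.001   0.1217] turn [-0.0004 -0.0002  0.    ]
```

Request:
arm_command --rows '[{"dx": 0, "dy": 0.0, "dz": 0.05, "ax": 0, "ay": 0, "az": 0, "hand": 0.2}, {"dx": 0, "dy": 0, "dz": 0.04, "ax": 0, "ay": 0, "az": 0, "hand": 0.2}, {"dx": 0, "dy": 0, "dz": 0.0, "ax": 0, "ay": 0, "az": 0, "hand": 0.2}]'

```text
t: 11.05
tcp_pos: [0.5562, 0.2388, 0.1057]
eef_rot: [0.707, 0.707, 0.001, -0.0]
ft_force: [-1.9, 1.0, 3.1]
opening: 0.662
```

```bash
python3 - <<'E'
from h import *
go(.5555,.238,.1,90)
E
```

```text
t 11.05 p [0.5562 0.2388 0.1057] yaw 90.0 z [ 4.0e-04  1.7e-03 -1.0e+00] q [-0.64  0.63  0.22  1.76 -0.19  0.77  1.25] F [-1.9  1.   3.1] T [ 0.17  0.5  -0.02] op 0.662
shift [-0.004  -0.0037  0.0287] turn [ 0.0003 -0.0011  0.0001]
```

Request:
arm_command --rows '[{"dx": 0, "dy": 0.0, "dz": 0.015, "ax": 0, "ay": 0, "az": 0, "hand": 0.2}, {"dx": 0, "dy": 0, "dz": 0.0, "ax": 0, "ay": 0, "az": 0, "hand": 0.2}]'

```text
t: 11.25
tcp_pos: [0.5558, 0.2398, 0.1045]
eef_rot: [0.707, 0.707, 0.001, -0.001]
ft_force: [-2.7, -1.0, 2.3]
opening: 0.67
```

```bash
python3 - <<'E'
from h import *
go(.5555,.238,.1,90)
c=capture('side');u=pix(c,[.5555,.238,.13])[0].astype(int)
save('j3.png',cv2.resize(c['img'][u[1]-60:u[1]+60,u[0]-60:u[0]+60],(600,600),interpolation=2))
E
```

```text
t 11.25 p [0.5558 0.2398 0.1045] yaw 90.0 z [-9.0e-04  3.3e-03 -1.0e+00] q [-0.64  0.63  0.22  1.76 -0.19  0.77  1.25] F [-2.7 -1.   2.3] T [-0.24  0.57 -0.04] op 0.67
shift [-0.0092 -0.0016  0.0227] turn [-0.0006 -0.0021  0.0004]
```

View pics/j3.png

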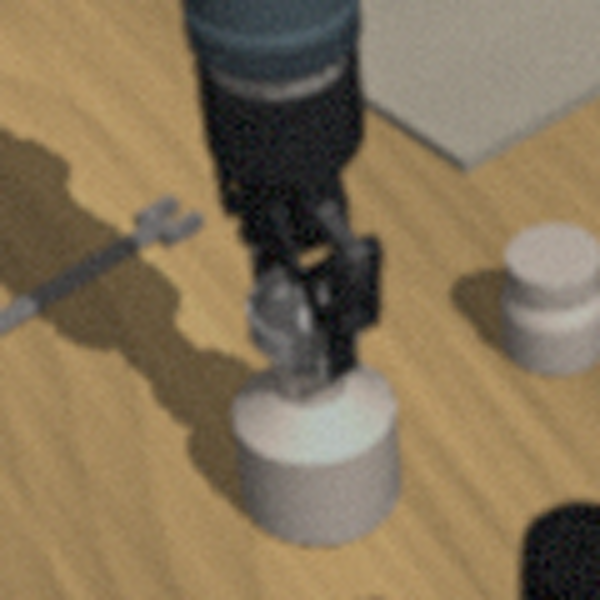

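The cone meets the rim with a small side load. Easing sideways, then opening gently.

Request:
arm_command --rows '[{"dx": -0.004, "dy": -0.008, "dz": 0.012, "ax": 0, "ay": 0, "az": 0, "hand": 0.2}, {"dx": 0, "dy": 0, "dz": 0.0, "ax": 0, "ay": 0, "az": 0, "hand": 0.2}]'

```text
t: 11.5
tcp_pos: [0.555, 0.2396, 0.1044]
eef_rot: [0.707, 0.707, 0.002, -0.002]
ft_force: [-1.4, -1.6, 0.9]
opening: 0.67
```

```bash
python3 - <<'E'
from h import *
go(.5555,.238,.1,90)
E
```

```text
t 11.5 p [0.555  0.2396 0.1044] yaw 90.0 z [ 6.0e-04  5.1e-03 -1.0e+00] q [-0.64  0.63  0.22  1.77 -0.19  0.77  1.25] F [-1.4 -1.6  0.9] T [-0.27  0.35  0.01] op 0.67
shift [-0.008   0.0024  0.022 ] turn [ 0.0004 -0.0032  0.0003]
```

Request:
arm_command --rows '[{"dx": 0, "dy": 0, "dz": 0.01, "ax": 0, "ay": 0, "az": 0, "hand": 0.7}, {"dx": 0, "dy": 0, "dz": 0.0, "ax": 0, "ay": 0, "az": 0, "hand": 0.75}, {"dx": 0, "dy": 0, "dz": 0.0, "ax": 0, "ay": 0, "az": 0, "hand": 0.85}, {"dx": 0, "dy": 0, "dz": 0.0, "ax": 0, "ay": 0, "az": 0, "hand": 0.95}, {"dx": 0, "dy": 0, "dz": 0.0, "ax": 0, "ay": 0, "az": 0, "hand": 1}, {"dx": 0, "dy": 0, "dz": 0.0, "ax": 0, "ay": 0, "az": 0, "hand": 1}]'

```text
t: 12.1
tcp_pos: [0.555, 0.2396, 0.1009]
eef_rot: [0.707, 0.707, 0.002, -0.002]
ft_force: [0.1, 0.2, -0.2]
opening: 1.002
```

```bash
python3 - <<'E'
from h import *
go(.5555,.238,.25,90)
c=capture('side');u=pix(c,[.5555,.238,.13])[0].astype(int)
save('j4.png',cv2.resize(c['img'][u[1]-60:u[1]+60,u[0]-60:u[0]+60],(600,600),interpolation=2))
E
```

```text
t 12.1 p [0.555  0.2396 0.1009] yaw 90.0 z [ 5.0e-04  4.9e-03 -1.0e+00] q [-0.64  0.63  0.22  1.77 -0.19  0.76  1.25] F [ 0.1  0.2 -0.2] T [-0.04 -0.01  0.  ] op 1.002
shift [-0.0044  0.0027 -0.7456] turn [ 0.0003 -0.0031  0.0003]
```

View pics/j4.png

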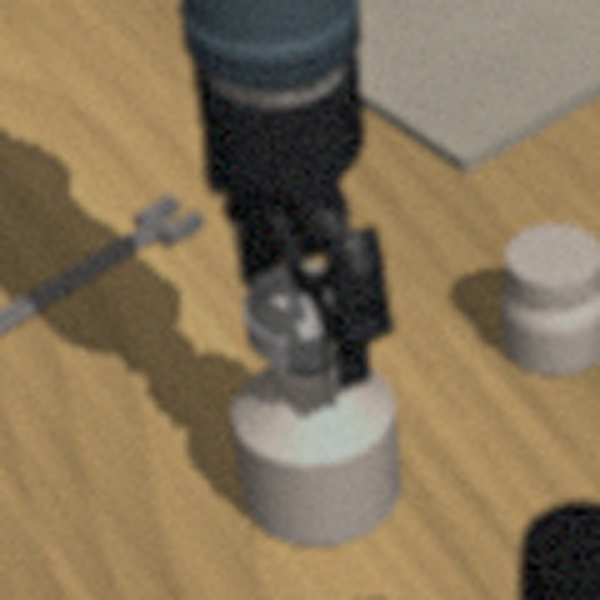

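Request:
arm_command --rows '[{"dx": -0.004, "dy": 0, "dz": -0.06, "ax": 0, "ay": -0.003, "az": 0, "hand": 1}, {"dx": 0, "dy": 0, "dz": -0.1, "ax": 0, "ay": 0, "az": 0, "hand": 1}, {"dx": 0, "dy": 0, "dz": -0.15, "ax": 0, "ay": 0, "az": 0, "hand": 1}, {"dx": 0, "dy": 0, "dz": -0.2, "ax": 0, "ay": 0, "az": 0, "hand": 1}, {"dx": 0, "dy": 0, "dz": -0.2, "ax": 0, "ay": 0, "az": 0, "hand": 1}, {"dx": 0, "dy": 0, "dz": -0.15, "ax": 0, "ay": 0, "az": 0.05, "hand": 1}, {"dx": -0.1, "dy": 0, "dz": 0, "ax": 0, "ay": 0, "az": 0.09, "hand": 1}, {"dx": -0.2, "dy": 0, "dz": 0, "ax": 0, "ay": 0, "az": 0.09, "hand": 1}]'

```text
t: 12.95
tcp_pos: [0.5446, 0.1844, 0.2861]
eef_rot: [0.823, 0.568, 0.003, -0.0]
ft_force: [0.4, -1.4, -1.5]
opening: 1.002
```

```bash
python3 - <<'E'
from fit import *
go(.549,-.03,.30,-50)
cs={n:capture(n) for n in['side','top']}
im=[]
for n,c in cs.items():
    u=pix(c,[.5555,.238,.1])[0].astype(int)
    im.append(cv2.resize(c['img'][u[1]-50:u[1]+50,u[0]-50:u[0]+50],(400,400),interpolation=2))
    for th in['funnel','funnel_grip','jar_mouth']:
        print(n,th,[(round(d['p'],2),w(c,d['position']).round(4).tolist()) for d in landmark_of(th,n) if abs(w(c,d['position'])[1]-.24)<.06])
    m=near('funnel',n,c,(.5555,.238,.12))
    if m is not None: print(n,m.sum(),fit([c],[m],(.5555,.238),[(.029,.115),(.029,.133),(.013,.096)],False))
save('j5.png',np.hstack(im))
E
```

```text
t 12.95 p [0.5446 0.1844 0.2861] yaw 69.2 z [ 0.0041  0.0034 -1.    ] q [-0.69  0.36  0.37  1.7  -0.15  1.1   0.93] F [ 0.4 -1.4 -1.5] T [-0.02 -0.01 -0.06] op 1.002
shift [-0.9936  0.402  -0.0731] turn [-0.002  -0.0035  1.3241]
side funnel [(0.97, [0.5565, 0.2377, 0.059])]
side funnel_grip [(0.8, [0.5517, 0.2377, 0.1249])]
side jar_mouth [(0.67, [0.5566, 0.2389, 0.0979])]
side 430.0 (array([ 5.539e-01,  2.382e-01, -1.000e-04]), np.float64(0.051))
top funnel []
top funnel_grip []
top jar_mouth []
```

View pics/j5.png

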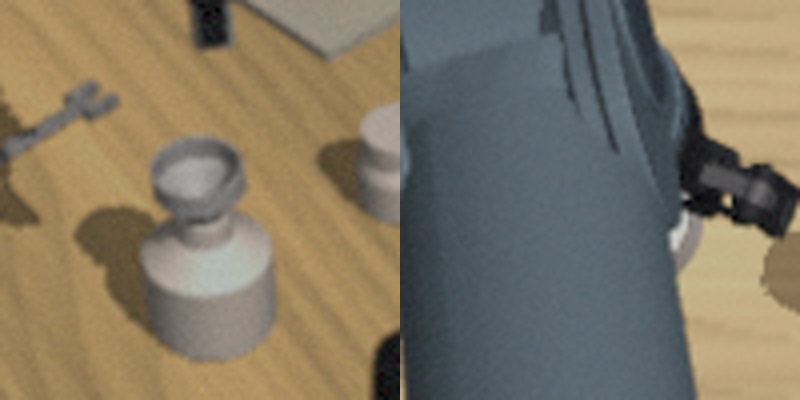

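The side crop shows the funnel seated upright in the jar neck, rim at (198,170), tip ≈0.059 by the network. I'll check from the top once the arm is clear. Next, turning the jaws to yaw 0 and moving to the cap.

Request:
arm_command --rows '[{"dx": 0, "dy": 0, "dz": -0.07, "ax": 0, "ay": 0, "az": 0.086, "hand": 1}, {"dx": 0, "dy": 0, "dz": 0, "ax": 0, "ay": 0, "az": 0.086, "hand": 1}, {"dx": 0, "dy": 0, "dz": 0, "ax": 0, "ay": 0, "az": 0.086, "hand": 1}, {"dx": 0, "dy": 0, "dz": 0, "ax": 0, "ay": 0, "az": 0.086, "hand": 1}, {"dx": 0, "dy": 0, "dz": 0, "ax": 0, "ay": 0, "az": 0.086, "hand": 1}, {"dx": 0, "dy": 0, "dz": 0, "ax": 0, "ay": 0, "az": 0.086, "hand": 1}, {"dx": 0, "dy": 0, "dz": 0, "ax": 0, "ay": 0, "az": 0.086, "hand": 1}, {"dx": 0, "dy": 0, "dz": 0, "ax": 0, "ay": 0, "az": 0.086, "hand": 1}, {"dx": 0, "dy": 0, "dz": 0, "ax": 0, "ay": 0, "az": 0.08, "hand": 1}, {"dx": 0, "dy": 0, "dz": 0, "ax": 0, "ay": 0, "az": 0, "hand": 1}]'

```text
t: 14.45
tcp_pos: [0.5433, 0.1871, 0.2964]
eef_rot: [1.0, -0.018, -0.001, 0.001]
ft_force: [0.3, -0.9, -0.0]
opening: 0.997
```

```bash
python3 - <<'E'
from h import *
go(.549,-.03,.30,0)
E
```

```text
t 14.45 p [0.5433 0.1871 0.2964] yaw -2.1 z [-0.0028 -0.0015 -1.    ] q [-0.88  0.39  0.62  1.7  -0.25  1.14 -0.22] F [ 0.3 -0.9 -0. ] T [ 0.05 -0.03 -0.01] op 0.997
shift [ 0.0673  1.084  -0.0164] turn [ 0.001   0.0018 -0.0229]
```

Request:
arm_command --rows '[{"dx": 0.02, "dy": 0.15, "dz": 0, "ax": 0, "ay": 0, "az": -0.02, "hand": 1}, {"dx": 0.02, "dy": 0.22, "dz": 0, "ax": 0, "ay": 0, "az": 0, "hand": 1}, {"dx": 0.02, "dy": 0.22, "dz": 0, "ax": 0, "ay": 0, "az": 0, "hand": 1}, {"dx": 0, "dy": 0.22, "dz": 0, "ax": 0, "ay": 0, "az": 0, "hand": 1}, {"dx": 0, "dy": 0.1, "dz": 0, "ax": 0, "ay": 0, "az": 0, "hand": 1}, {"dx": 0, "dy": 0, "dz": 0, "ax": 0, "ay": 0, "az": 0, "hand": 1}]'

```text
t: 15.05
tcp_pos: [0.5564, 0.0028, 0.2957]
eef_rot: [1.0, 0.014, -0.002, 0.001]
ft_force: [-0.0, -0.1, 0.1]
opening: 1.001
```

```bash
python3 - <<'E'
from fit import *
go(.549,-.03,.24,0)
cs={n:capture(n) for n in['side','top']}
im=[]
for n,c in cs.items():
    u=pix(c,[.5555,.238,.1])[0].astype(int)
    im.append(cv2.resize(c['img'][u[1]-50:u[1]+50,u[0]-50:u[0]+50],(400,400),interpolation=2))
    for th in['funnel','jar_mouth','jar']:
        print(n,th,[(round(d['p'],2),w(c,d['position']).round(4).tolist()) for d in landmark_of(th,n) if abs(w(c,d['position'])[1]-.24)<.06])
    m=near('funnel',n,c,(.5555,.238,.12))
    if m is not None: print(n,m.sum(),fit([c],[m],(.5555,.238),[(.029,.115),(.029,.133),(.013,.096)],False))
save('j6.png',np.hstack(im))
E
```

```text
t 15.05 p [0.5564 0.0028 0.2957] yaw 1.6 z [-0.0031 -0.0026 -1.    ] q [-0.6   0.36  0.67  1.74 -0.24  1.12  0.17] F [-0.  -0.1  0.1] T [ 0.   -0.03  0.01] op 1.001
shift [-0.0406  0.1624  0.279 ] turn [0.0016 0.002  0.0182]
side funnel [(0.87, [0.5571, 0.2379, 0.0573])]
side jar_mouth [(0.6, [0.5548, 0.2365, 0.0977])]
side jar [(0.84, [0.5536, 0.2375, 0.0032])]
side 399.0 (array([0.5529, 0.2389, 0.0014]), np.float64(0.094))
top funnel [(0.89, [0.5578, 0.2415, 0.0566])]
top jar_mouth [(0.63, [0.5613, 0.2389, 0.0976])]
top jar [(0.86, [0.5594, 0.2371, -0.002]), (0.66, [0.5594, 0.2414, 0.0551])]
top 549.0 (array([0.5552, 0.2374, 0.0022]), np.float64(0.073))
```

View pics/j6.png

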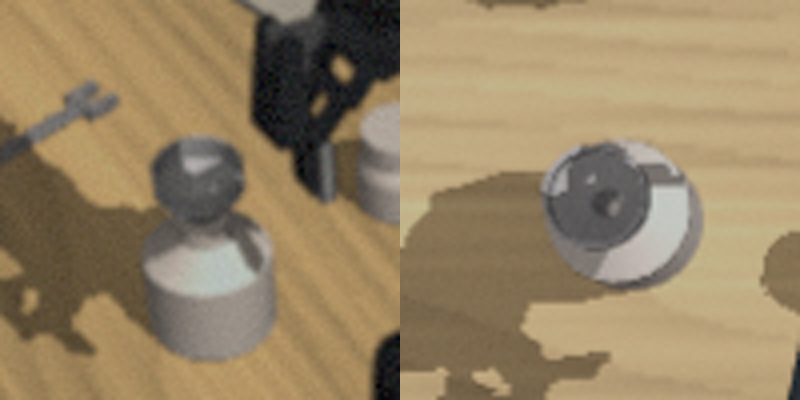

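The funnel is home. Silhouette centres agree with the jar to about 1 mm in both views, and the tip is about 0.057 (rim 0.096). Positioning over the cap.

Request:
arm_command --rows '[{"dx": -0.04, "dy": 0.16, "dz": 0.1, "ax": 0.002, "ay": 0.002, "az": 0.018, "hand": 1}, {"dx": 0, "dy": 0, "dz": 0.1, "ax": 0, "ay": 0, "az": 0, "hand": 1}, {"dx": 0, "dy": 0, "dz": 0.05, "ax": 0, "ay": 0, "az": 0, "hand": 1}, {"dx": 0, "dy": 0, "dz": 0, "ax": 0, "ay": 0, "az": 0, "hand": 1}]'

```text
t: 15.95
tcp_pos: [0.5504, -0.0241, 0.2447]
eef_rot: [1.0, 0.003, 0.001, -0.001]
ft_force: [-0.0, -0.3, 0.5]
opening: 1.001
```

```bash
python3 - <<'E'
from fit import *
go(.549,-.03,.172,0)
cs={n:capture(n) for n in['side','top']}
im=[]
ms=[near('funnel',n,c,(.5555,.238,.12)) for n,c in cs.items()]
if all(m is not None for m in ms): print('funnel both',fit(list(cs.values()),ms,(.5555,.238),[(.029,.115),(.029,.133),(.013,.096)]))
for n,c in cs.items():
    u=pix(c,[.55,-.03,.2])[0].astype(int)
    im.append(cv2.resize(c['img'][u[1]-60:u[1]+60,u[0]-60:u[0]+60],(400,400),interpolation=2))
save('c1.png',np.hstack(im))
E
```

```text
t 15.95 p [ 0.5504 -0.0241  0.2447] yaw 0.4 z [ 0.002   0.0022 -1.    ] q [-0.54  0.41  0.65  1.82 -0.29  1.01  0.24] F [-0.  -0.3  0.5] T [ 0.01  0.04 -0.  ] op 1.001
shift [-0.0079  0.0304  0.3634] turn [-0.0014 -0.0013  0.0043]
funnel both (array([5.544e-01, 2.373e-01, 4.000e-04]), np.float64(0.234))
```

View pics/c1.png

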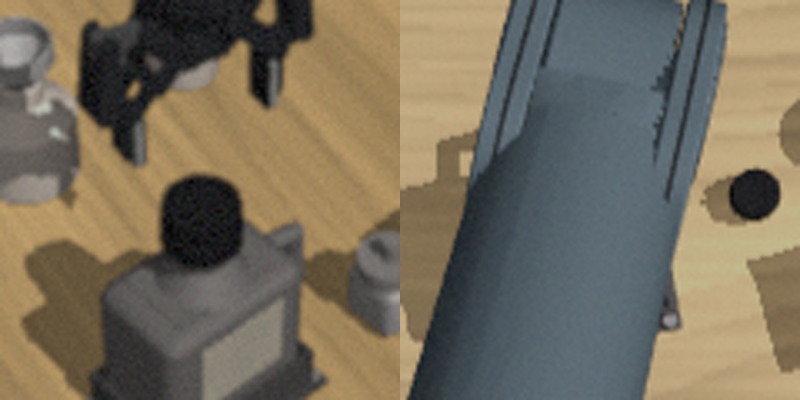

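The fingertips at (137,160) and (268,105) straddle the cap at (201,195), midpoint 202. The funnel height fit is 0.4 mm from home. Descending.

Request:
arm_command --rows '[{"dx": -0.008, "dy": 0.03, "dz": 0.08, "ax": -0.001, "ay": -0.001, "az": 0, "hand": 1}, {"dx": 0, "dy": 0, "dz": 0.08, "ax": 0, "ay": 0, "az": 0, "hand": 1}, {"dx": 0, "dy": 0, "dz": 0.06, "ax": 0, "ay": 0, "az": 0, "hand": 1}, {"dx": 0, "dy": 0, "dz": 0, "ax": 0, "ay": 0, "az": 0, "hand": 1}]'

```text
t: 16.55
tcp_pos: [0.5535, -0.0282, 0.2044]
eef_rot: [1.0, 0.005, 0.005, -0.001]
ft_force: [-0.0, -0.3, 0.3]
opening: 1.0
```

```bash
python3 - <<'E'
from fit import *
go(.549,-.03,.172,0)
E
```

```text
t 16.55 p [ 0.5535 -0.0282  0.2044] yaw 0.6 z [ 0.0105  0.0025 -0.9999] q [-0.51  0.46  0.63  1.86 -0.34  0.92  0.29] F [-0.  -0.3  0.3] T [ 0.02  0.05 -0.05] op 1.0
shift [-0.0242  0.009   0.1617] turn [-0.0015 -0.0067  0.0068]
```

Request:
arm_command --rows '[{"dx": -0.024, "dy": 0.009, "dz": 0.03, "ax": -0.002, "ay": -0.007, "az": 0, "hand": 1}, {"dx": 0, "dy": 0, "dz": 0.06, "ax": 0, "ay": 0, "az": 0, "hand": 1}, {"dx": 0, "dy": 0, "dz": 0.06, "ax": 0, "ay": 0, "az": 0, "hand": 1}, {"dx": 0, "dy": 0, "dz": 0, "ax": 0, "ay": 0, "az": 0, "hand": 1}]'

```text
t: 16.95
tcp_pos: [0.5495, -0.0298, 0.1735]
eef_rot: [1.0, 0.006, 0.001, 0.0]
ft_force: [-0.0, 0.0, -0.9]
opening: 1.002
```

```bash
python3 - <<'E'
from fit import *
go(.549,-.03,.172,0)
E
```

```text
t 16.95 p [ 0.5495 -0.0298  0.1735] yaw 0.7 z [ 1.e-03 -6.e-04 -1.e+00] q [-0.49  0.5   0.6   1.88 -0.36  0.87  0.31] F [-0.   0.  -0.9] T [-0.02  0.    0.  ] op 1.002
shift [-0.0025  0.0011  0.0074] turn [ 0.0004 -0.0006  0.0074]
```

Request:
arm_command --rows '[{"dx": -0.002, "dy": 0, "dz": 0.005, "ax": 0, "ay": 0, "az": 0, "hand": 0.7}, {"dx": 0, "dy": 0, "dz": 0, "ax": 0, "ay": 0, "az": 0, "hand": 0.4}, {"dx": 0, "dy": 0, "dz": 0, "ax": 0, "ay": 0, "az": 0, "hand": 0.2}, {"dx": 0, "dy": 0, "dz": 0, "ax": 0, "ay": 0, "az": 0, "hand": 0.2}, {"dx": 0, "dy": 0, "dz": 0, "ax": 0, "ay": 0, "az": 0, "hand": 0.2}]'

```text
t: 17.45
tcp_pos: [0.5494, -0.03, 0.173]
eef_rot: [1.0, 0.006, 0.001, 0.0]
ft_force: [0.7, 0.3, -3.1]
opening: 0.588
```

```bash
python3 - <<'E'
from fit import *
go(.549,-.03,.166,0)
c=capture('side');u=pix(c,[.55,-.03,.2])[0].astype(int)
save('c2.png',cv2.resize(c['img'][u[1]-60:u[1]+60,u[0]-60:u[0]+60],(600,600),interpolation=2))
E
```

```text
t 17.45 p [ 0.5494 -0.03    0.173 ] yaw 0.7 z [ 1.5e-03 -5.0e-04 -1.0e+00] q [-0.48  0.5   0.6   1.89 -0.36  0.87  0.31] F [ 0.7  0.3 -3.1] T [-0.05 -0.18 -0.  ] op 0.588
shift [-0.0018  0.0002  0.0351] turn [ 0.0003 -0.0009  0.0072]
```

View pics/c2.png

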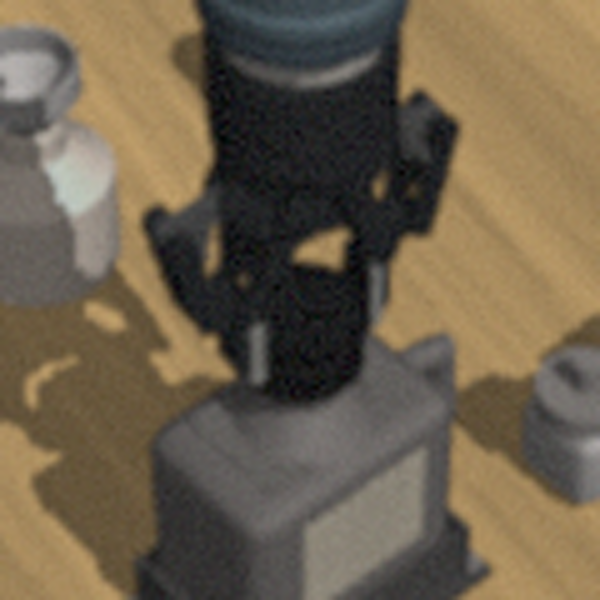

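The cap is gripped (opening 0.588 ≈ 50 mm) with pads on its sides at (258,350) and (375,285). Pressing down.

Request:
arm_command --rows '[{"dx": 0, "dy": 0, "dz": 0.015, "ax": 0, "ay": 0, "az": 0, "hand": 0.2}, {"dx": 0, "dy": 0, "dz": 0.015, "ax": 0, "ay": 0, "az": 0, "hand": 0.2}, {"dx": 0, "dy": 0, "dz": 0.012, "ax": 0, "ay": 0, "az": 0, "hand": 0.2}]'

```text
t: 17.8
tcp_pos: [0.5495, -0.03, 0.1655]
eef_rot: [1.0, 0.006, 0.001, -0.0]
ft_force: [-3.8, 0.3, 6.8]
opening: 0.594
```

```bash
python3 - <<'E'
from fit import *
go(.549,-.03,.166,0)
E
```

```text
t 17.8 p [ 0.5495 -0.03    0.1655] yaw 0.6 z [ 1.8e-03  6.0e-04 -1.0e+00] q [-0.48  0.51  0.6   1.89 -0.37  0.85  0.32] F [-3.8  0.3  6.8] T [ 0.08  0.66 -0.01] op 0.594
shift [-0.0024  0.0001 -0.0024] turn [-0.0004 -0.0012  0.0072]
```

Request:
arm_command --rows '[{"dx": -0.002, "dy": 0, "dz": 0.004, "ax": 0, "ay": 0, "az": -0.03, "hand": 0.2}, {"dx": 0, "dy": 0, "dz": 0.003, "ax": 0, "ay": 0, "az": -0.06, "hand": 0.2}, {"dx": 0, "dy": 0, "dz": 0.003, "ax": 0, "ay": 0, "az": -0.06, "hand": 0.2}]'

```text
t: 18.1
tcp_pos: [0.5515, -0.0301, 0.1654]
eef_rot: [0.992, 0.126, 0.003, 0.0]
ft_force: [-1.8, 0.0, 7.8]
opening: 0.594
```

```bash
python3 - <<'E'
from fit import *
go(.549,-.03,.1655)
E
```

```text
t 18.1 p [ 0.5515 -0.0301  0.1654] yaw 14.5 z [ 6.8e-03  8.0e-04 -1.0e+00] q [-0.43  0.5   0.53  1.89 -0.33  0.84  0.53] F [-1.8  0.   7.8] T [0.13 0.34 0.01] op 0.594
shift [-0.0121 -0.0037 -0.0007] turn [ 0.0006 -0.0043 -0.    ]
```

Request:
arm_command --rows '[{"dx": -0.008, "dy": -0.003, "dz": 0.003, "ax": 0, "ay": -0.004, "az": -0.07, "hand": 0.2}, {"dx": -0.005, "dy": 0, "dz": 0.003, "ax": 0, "ay": 0, "az": -0.07, "hand": 0.2}, {"dx": -0.003, "dy": 0, "dz": 0.003, "ax": 0, "ay": 0, "az": -0.07, "hand": 0.2}]'

```text
t: 18.4
tcp_pos: [0.5528, -0.0303, 0.1666]
eef_rot: [0.956, 0.294, 0.005, 0.002]
ft_force: [-1.1, 1.6, 8.0]
opening: 0.594
```

```bash
python3 - <<'E'
from fit import *
go(.549,-.03,.1655)
E
```

```text
t 18.4 p [ 0.5528 -0.0303  0.1666] yaw 34.2 z [ 1.010e-02 -2.000e-04 -9.999e-01] q [-0.37  0.48  0.45  1.88 -0.27  0.83  0.82] F [-1.1  1.6  8. ] T [ 0.29  0.37 -0.  ] op 0.594
shift [-0.0147 -0.012   0.0052] turn [ 0.0037 -0.0052 -0.    ]
```

Request:
arm_command --rows '[{"dx": -0.012, "dy": -0.01, "dz": 0.01, "ax": 0.003, "ay": -0.005, "az": -0.02, "hand": 0.2}, {"dx": -0.01, "dy": -0.01, "dz": 0.006, "ax": 0, "ay": 0, "az": -0.05, "hand": 0.2}, {"dx": -0.01, "dy": -0.01, "dz": 0.006, "ax": 0, "ay": 0, "az": -0.05, "hand": 0.2}]'

```text
t: 18.7
tcp_pos: [0.5513, -0.0298, 0.1662]
eef_rot: [0.922, 0.387, 0.008, 0.003]
ft_force: [0.5, 1.0, 8.0]
opening: 0.592
```

```bash
python3 - <<'E'
from fit import *
go(.549,-.03,.1655)
E
```

```text
t 18.7 p [ 0.5513 -0.0298  0.1662] yaw 45.5 z [ 1.650e-02 -5.000e-04 -9.999e-01] q [-0.34  0.47  0.4   1.89 -0.24  0.81  0.98] F [0.5 1.  8. ] T [ 0.06 -0.26  0.01] op 0.592
shift [-0.0091 -0.0076  0.0035] turn [ 0.0077 -0.0071 -0.    ]
```

Request:
arm_command --rows '[{"dx": -0.008, "dy": -0.008, "dz": 0.008, "ax": 0.008, "ay": -0.007, "az": -0.05, "hand": 0.2}, {"dx": -0.006, "dy": -0.006, "dz": 0.006, "ax": 0.003, "ay": -0.003, "az": -0.06, "hand": 0.2}, {"dx": -0.006, "dy": -0.006, "dz": 0.006, "ax": 0.002, "ay": -0.002, "az": -0.06, "hand": 0.2}]'

```text
t: 19.0
tcp_pos: [0.5512, -0.03, 0.1659]
eef_rot: [0.86, 0.51, -0.0, 0.001]
ft_force: [-0.2, 0.4, 7.2]
opening: 0.591
```

```bash
python3 - <<'E'
from fit import *
go(.549,-.03,.1655)
E
```

```text
t 19.0 p [ 0.5512 -0.03    0.1659] yaw 61.4 z [ 4.0e-04 -1.1e-03 -1.0e+00] q [-0.28  0.47  0.33  1.87 -0.2   0.83  1.22] F [-0.2  0.4  7.2] T [ 0.16 -0.05  0.02] op 0.591
shift [-0.0051 -0.0096  0.0018] turn [0.0006 0.0005 0.    ]
```

Request:
arm_command --rows '[{"dx": -0.004, "dy": -0.006, "dz": 0.006, "ax": 0, "ay": 0, "az": -0.06, "hand": 0.2}, {"dx": -0.004, "dy": -0.006, "dz": 0.006, "ax": 0, "ay": 0, "az": -0.06, "hand": 0.2}, {"dx": 0, "dy": 0, "dz": 0.006, "ax": 0, "ay": 0, "az": -0.05, "hand": 0.2}, {"dx": 0, "dy": 0, "dz": 0.006, "ax": 0, "ay": 0, "az": -0.01, "hand": 0.2}]'

```text
t: 19.4
tcp_pos: [0.5535, -0.0297, 0.1652]
eef_rot: [0.775, 0.632, 0.005, 0.003]
ft_force: [-3.6, 0.2, 8.4]
opening: 0.591
```

```bash
python3 - <<'E'
from fit import *
go(.549,-.03,.1655)
E
```

```text
t 19.4 p [ 0.5535 -0.0297  0.1652] yaw 78.4 z [ 0.0116  0.0013 -0.9999] q [-0.22  0.46  0.25  1.87 -0.16  0.82  1.48] F [-3.6  0.2  8.4] T [ 0.1   0.93 -0.04] op 0.591
shift [-0.0059 -0.022  -0.0018] turn [ 0.0071 -0.0023 -0.    ]
```

The gripper turned 78° with the cap held down (8 N). Lifting slowly.

Request:
arm_command --rows '[{"dx": -0.003, "dy": -0.012, "dz": 0, "ax": 0.006, "ay": -0.002, "az": 0, "hand": 0.2}, {"dx": 0, "dy": -0.003, "dz": -0.03, "ax": 0, "ay": 0, "az": 0, "hand": 0.2}, {"dx": 0, "dy": 0, "dz": -0.03, "ax": 0, "ay": 0, "az": 0, "hand": 0.2}, {"dx": 0, "dy": 0, "dz": -0.03, "ax": 0, "ay": 0, "az": 0, "hand": 0.2}]'

```text
t: 19.8
tcp_pos: [0.553, -0.0297, 0.185]
eef_rot: [0.775, 0.632, 0.003, 0.002]
ft_force: [-0.5, 0.4, -0.7]
opening: 0.594
```

```bash
python3 - <<'E'
from fit import *
go(.549,-.03,.232)
E
```

```text
t 19.8 p [ 0.553  -0.0297  0.185 ] yaw 78.4 z [ 7.2e-03  9.0e-04 -1.0e+00] q [-0.23  0.43  0.26  1.86 -0.15  0.86  1.47] F [-0.5  0.4 -0.7] T [ 0.02 -0.07  0.02] op 0.594
shift [-0.0048 -0.0177 -0.2354] turn [ 0.0044 -0.0015 -0.    ]
```

Request:
arm_command --rows '[{"dx": 0, "dy": 0, "dz": -0.06, "ax": 0, "ay": 0, "az": 0, "hand": 0.2}, {"dx": 0, "dy": 0, "dz": -0.08, "ax": 0.002, "ay": 0, "az": 0, "hand": 0.2}, {"dx": -0.005, "dy": -0.015, "dz": -0.08, "ax": 0.002, "ay": -0.001, "az": 0, "hand": 0.2}, {"dx": 0, "dy": 0, "dz": -0.02, "ax": 0, "ay": 0, "az": 0, "hand": 0.2}, {"dx": 0, "dy": 0, "dz": 0, "ax": 0, "ay": 0, "az": 0, "hand": 0.2}, {"dx": 0, "dy": 0, "dz": 0, "ax": 0, "ay": 0, "az": 0, "hand": 0.2}]'

```text
t: 20.4
tcp_pos: [0.5495, -0.0302, 0.2364]
eef_rot: [0.775, 0.632, 0.001, 0.0]
ft_force: [1.3, -1.0, -1.0]
opening: 0.591
```

```bash
python3 - <<'E'
from fit import *
go(.549,-.03,.237)
cs={n:capture(n) for n in['side','top']}
for n,c in cs.items():
    for th in['funnel','jar_mouth','jar','cap','jug_neck']:
        print(n,th,[(round(d['p'],2),w(c,d['position']).round(4).tolist()) for d in landmark_of(th,n)][:3])
c=cs['side'];u=pix(c,[.55,-.03,.2])[0].astype(int)
save('e1.png',cv2.resize(c['img'][u[1]-75:u[1]+75,u[0]-75:u[0]+75],(600,600),interpolation=2))
E
```

```text
t 20.4 p [ 0.5495 -0.0302  0.2364] yaw 78.4 z [ 1.5e-03  5.0e-04 -1.0e+00] q [-0.25  0.37  0.28  1.82 -0.12  0.98  1.45] F [ 1.3 -1.  -1. ] T [-0.06  0.02  0.03] op 0.591
shift [ 0.0004 -0.0029 -0.0032] turn [ 0.0009 -0.0005 -0.    ]
side funnel [(0.81, [0.6365, -0.2574, 0.0027]), (0.78, [0.5586, 0.237, 0.0591]), (0.64, [0.3967, -0.2337, -0.0043])]
side jar_mouth [(0.74, [0.5569, 0.2356, 0.099]), (0.7, [0.5097, -0.2511, -0.0019])]
side jar [(0.62, [0.554, 0.2355, 0.0023])]
side cap [(0.79, [0.5522, -0.0284, 0.2288]), (0.77, [0.5768, -0.1432, 0.0009])]
side jug_neck [(0.6, [0.5472, -0.0311, 0.1732])]
top funnel [(0.87, [0.6362, -0.2603, -0.0044]), (0.87, [0.3995, -0.2348, -0.0022]), (0.81, [0.5583, 0.2413, 0.0591])]
top jar_mouth [(0.78, [0.5621, 0.2379, 0.0957])]
top jar [(0.71, [0.5577, 0.2375, -0.004])]
top cap [(0.7, [0.5826, -0.1464, -0.0023])]
top jug_neck []
```

View pics/e1.png

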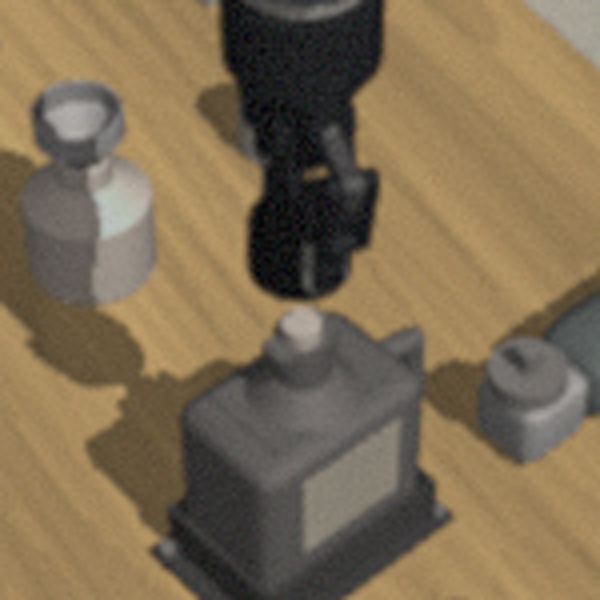

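```bash
python3 - <<'E'
from fit import *
cs={n:capture(n) for n in['side','top']}
ms=[near('funnel',n,c,(.5555,.238,.12)) for n,c in cs.items()]
for dz in(-.004,-.002,0,.002,.004,.006): 
    print(dz,[ fit([c],[m],(.5555,.238),[(.029,.115+dz),(.029,.133+dz),(.013,.096+dz)],False) for c,m in zip(cs.values(),ms) if m is not None])
c=cs['side'];u=pix(c,[.5555,.238,.11])[0].astype(int)
im=cv2.resize(c['img'],None,fx=8,fy=8,interpolation=2)
for r,z in[(.029,.133),(.029,.115),(.018,.096)]: cv2.polylines(im,[np.round((hull(c,.5535,.2388,[(r,z)])+.5)*8).astype(int)],True,(255,0,0),1)
save('e2.png',im[u[1]*8-280:u[1]*8+280,u[0]*8-280:u[0]*8+280])
E
```

```text
-0.004 [(array([5.573e-01, 2.379e-01, 3.000e-04]), np.float64(0.107))]
-0.002 [(array([0.5571, 0.2376, 0.0017]), np.float64(0.109))]
0 [(array([0.5571, 0.2372, 0.0024]), np.float64(0.112))]
0.002 [(array([ 0.5566,  0.2368, -0.0008]), np.float64(0.116))]
0.004 [(array([0.5566, 0.2363, 0.0024]), np.float64(0.12))]
0.006 [(array([0.5557, 0.2359, 0.0027]), np.float64(0.122))]
```

View pics/e2.png

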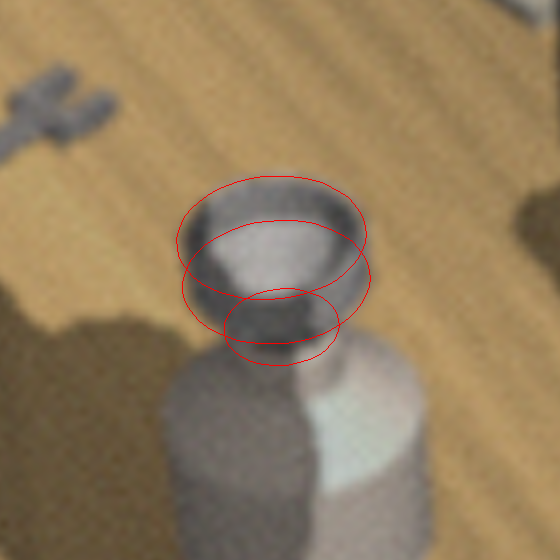

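The home-height collar circles lie on the seen collar (rim at (272,238)), so the funnel is home. The cap is held level about 5 cm over the neck. Handing in.

```bash
python3 -c "
from cell import *
print(hand_in())"
```

```text
the job is handed in; nothing more can be done
None
```

The funnel is set in the jar and let go, and the jug is open with its cap held about 5 cm above the neck. I handed the job in at about 20.5 s, and the system reported no verdict.

**Funnel:** I took the grey funnel from the stand, not the green or turquoise ones. It sits upright, within about 1–2 mm of the jar's centre in both camera views. How deep it sits is less certain:
- The networks put its tip 37–39 mm below the rim in both views, and the limit is 36 mm.
- The silhouette overlay at home height (41 mm) matches the side picture.
- An earlier two-view height fit came within 0.4 mm of home, but the fit was poor (error 0.23). In the last pictures only one view gave a mask, so that fit could not fix the height.

**Cap:** I pressed it about 7–8 mm down (force 7–8 N), turned it 78° anticlockwise while pressed, and lifted it off without resistance.

**Last checks:**
- The side picture shows the white liner bare and the cap level above it.
- By the arm's pose the cap's lower edge is at about 0.229 m, 55 mm over the rim, and the side-view network agrees. The top camera could not see the cap because the arm hid it.
- The cap is centred within a few millimetres and still gripped (opening 0.59).
- I did not measure the bystanders again at the end. No contact with them showed in the pictures or forces.

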